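# Pin the turntable, then hold the set collar on the shaft's flat

### The arm

A 7-joint arm with a two-finger parallel gripper is mounted at the origin on the work surface. World frame = base frame: x ahead of the robot, y to its left, z up, the work surface at z = 0. Lengths are in m, angles in rad, forces in N, time in s.
With the tool pointing down it reaches from about 0.4 to 0.925 m from the base axis. Payload 4.1 kg.
Tool frame: the origin (TCP) lies at the centre of the arm's flange, where the gripper is bolted on; the fingertips stand 173 mm ahead of it and the grasp point (between the pads) lies 155 mm ahead of it (env.tip_extent is the distance from the TCP to the fingertips, in m); z points along the fingers, x is the direction in which the jaws open and shut, and the axes are right-handed (so a half turn about z gives the same grasp; the last joint's range is limited). The gripper opens to 85 mm and grips with 20 to 120 N. Pads are 22 mm wide; open, the fingers measure 114 mm over their backs; the gripper's body (76 mm by 85 mm) begins 54 mm behind the grasp point. The pads swing forward as they close: fully open they stand 13 mm farther back than shut.
Start: joints at [1.037, 0.398, 0.045, 1.537, -0.019, 1.207, -0.051], TCP at [0.274, -0.59, 0.405] pointing down, gripper open.
Joint ranges: [-2.82, 2.82], [-0.49, 2.23], [-1.37, 1.46], [0, 2.46], [-1.36, 4.5], [0.23, 2], [-2.94, 2.94]. Speed limits (rad/s): [2.57, 2.57, 3.14, 3.14, 3.14, 3.14, 3.14].

### API

Orientations are given as a unit quaternion [w, x, y, z].
In Python, from plant import status, optics, env gives the robot as it stands.
- The arm moves only by the tool play_rows, never from a script. Its argument "steps" is a list of rows, each a list of 5 numbers: the shift along the world's x, y, z in mm, then the turn about the world's z in degrees, then the finger opening in mm, from 0 to 85.4. A call has 1 to 20 rows; each row is the pose to reach, as a shift and turn from the pose commanded when the call began; what a row does not reach only later rows make up. A row lasts 1/8 s, in which the tool goes at most 62.5 mm and 10.7 degrees, less where a joint would pass 70% of its speed; a pose out of reach is approached as far as the arm can. A call with a gripper value outside its range is refused whole. The fingers move at their own pace and stop on an object; the grip force is fixed at half the most. Time passes only in rows, so rows that repeat a pose let the fingers close. It gives the time, the measured TCP pose, the force and the opening at its end, in the units of the state.
- status.state(): the state, without advancing time (a new reading comes with each control period).
- optics.read_camera(name): name is "scene" or "top" or "wrist"; returns the picture (480x640x3 uint8, red, green, blue); there is no depth.
- optics.camera_params(name): a dict with "fx", "fy", "cx", "cy" (pixels), "rvec" (rotation vector, rad) and "tvec" (3), from world to camera coordinates, as OpenCV has them. Camera axes: x right, y down, z forward; pixel columns grow to the right and rows downward; lengths in m; the calibration is good to about 2 mm. The wrist camera is an equidistant fisheye: a pixel r from the principal point sees the ray r / f radians off the axis. A picture is of the moment at which its call begins: read the wrist's pose just before it. camera_params takes no time and is no camera call; for the wrist camera it gives the pose at the moment of the call.
- env.hand_in(): hands the job in, once; it reports no verdict.
The state is a dict: "time": time; "joint_pos": joint angles; "qvel": joint speeds; "tau": joint torques, N m; "ee_pos": TCP position; "orientation": TCP orientation; "ft_force": force on the tool from outside, world axes, zero at the start; "wrist_torque": the same for the moment, N m; "gripper_width": finger opening in m.
Only numpy, scipy, OpenCV 4.12 (cv2) and the standard library are available. Lean on these libraries where they do the work, as an engineer would, in place of code of your own. Each camera call takes 0.05 s, during which the arm holds its last target.

### The job

Take the lock pin out of the punch block and drop it fully home through the turntable's ear into the lug below, and leave it there, so the table cannot swing. Then pinch the bare upper end of the pinion shaft on its flat and turn the shaft by it until the flat faces the same way as the collar's set screw, without disturbing the collar, which already points to where the key gets in. Finally take hold of the collar, raise it level so that its set screw stands squarely in front of the middle of the flat, and finish while holding it there for the screw to be tightened; leave the other tools and parts alone.

Things in the scene. Friction and masses are not known exactly. Their poses are not given: they have to be found in the camera images.
- turntable: bench turntable, base fixed to the bench, about 190 mm across, 55 mm tall. Origin on the bench on its vertical turning axis. On its -y side an ear of the faceplate lies over a lug of the base (lug 40 mm tall, 2 mm gap between); both have a vertical 14.5 mm through hole with a 2 mm chamfer, lined up at the start
- faceplate: round top plate of the turntable, 180 mm across, with the ear (50 mm wide, 12 mm thick, top 54 mm above the bench) and, bolted on its middle, a grey bearing housing: flange 104 mm across up to 67 mm above the bench, body 70 mm across up to 97, nose 40 mm across up to 117. It turns with only 0.08 Nm of drag: unpinned it swings round with the shaft. Origin on the axis, 42 mm above the bench
- ear_hole (a point): centre of the hole's mouth in the top face of the ear, 112 mm from the turning axis, 54 mm above the bench; z up. It moves with the faceplate
- lock_pin: steel lock pin, 0.1 kg, standing in one of the three holes of the punch block: round shank 12 mm thick, 40 mm long, 4 mm tapered tip; plain straight round head 22 mm thick, 36 mm tall, dimple on top, the shortest thing in the block. Origin at the centre of the tip's end, z up towards the head; fully home the head's underside (40 mm above the origin) rests on the ear
- pin_grip (a point): point on the pin's axis inside the head, 23 mm above the head's underside and 13 mm below the head's top
- punch_block: fixed steel block 160 x 50 x 45 mm, three vertical 14.5 mm holes in a row along its x axis at -52, 0 and +52 mm; the heads of the tools in it rest on its top face. Origin at the centre of its underside
- punch: octagonal centre punch standing in the block, 19 mm thick, 58 mm tall above the block; leave alone. Origin at the lower end
- drift: tapered round drift standing in the block, 20 mm thick at the block and 14 mm near the top, 56 mm tall above the block; leave alone. Origin at the lower end
- shaft: vertical 25 mm round pinion shaft, turns with 0.12 Nm of drag and stays where left. Origin on the axis at the nose's top face, 117 mm above the bench; its end is 50 mm above that. Its x axis points out of its flat, z up. The flat is 4 mm deep (21 mm thick across it, not 25). At the start the flat is 0.4 to 1.5 rad counterclockwise, seen from above, of the collar's screw
- shaft_flat: the face of the flat, 18 mm wide and 30 mm tall. Origin at its middle, on the face (35 mm above the shaft's origin, 8.5 mm out from the axis); x axis out of the face, z up
- shaft_end (a point): centre of the upper end of the shaft, 167 mm above the bench
- collar: dark steel set collar, 46 mm outside, 28 mm bore, 18 mm tall, 0.16 kg, loose on the shaft and resting on the housing's nose; the bare flatted shaft end stands 32 mm above it. A square-head set screw sticks out of its side to 37 mm from the axis. Origin on its axis at the underside; its x axis points outward along the set screw, z up
- collar_center (a point): centre of the collar, on its axis at the height of the set screw (9 mm above its underside)
- screw_head (a point): outer end of the set screw's square head (11 mm square), 37 mm from the collar's axis, level with collar_center
- hammer: hammer on the bench, 260 mm long; leave alone
- spanner: flat spanner on the bench, 170 mm long; leave alone
- hex_key: bent hex key on the bench, about 100 mm long, 8 mm thick; leave alone
- spacer: flat steel ring on the bench, 110 mm across, 10 mm tall; leave alone
- spider_gear: small bevel gear on the bench, about 55 mm across, 26 mm tall; leave alone
Mind the look-alikes: they are no part of the job. Leave any brown look-alike of the turntable alone. What is shaped like the lock_pin but orange is not meant.

How it is judged:
On the way, in this order (a step that is already met when the one before it is completed fails the run):
1. the lock pin is fully home through the ear into the lug (z of lock_pin in the frame of ear_hole below -0.036 m and horizontal distance between lock_pin and ear_hole below 0.004 m and angle between lock_pin's own z axis and vertical below 0.1 rad), for 0.2 s.
2. the fingers are on the shaft's flat and it faces the same way as the collar's set screw, the collar undisturbed (contact force between the fingers and shaft_flat above 1 N and angle between the x axis of shaft and the x axis of collar, either way round below 0.17 rad and x of screw_head in the frame of shaft above 0.02 m and distance of screw_head from where it was at the start of the episode below 0.01 m), for 0.2 s.
At the end, for the whole second after the job is handed in: Fingers hold the collar (over 2 N), still, within 0.12 rad of level and 4 mm of the shaft axis, raised off the nose, screw within 8 mm of mid-flat height and 0.2 rad of the flat's facing; the pin within 4 mm of fully home in ear and lug (contact force between the fingers and collar above 2 N and z of collar_center in the frame of shaft_flat between -0.008 and 0.008 m and horizontal distance between collar_center and shaft_end below 0.004 m and angle between collar's own z axis and vertical below 0.12 rad and angle between the x axis of shaft and the x axis of collar, either way round below 0.2 rad and x of screw_head in the frame of shaft above 0.02 m and linear speed of collar below 0.02 m/s and z of lock_pin in the frame of ear_hole below -0.036 m and horizontal distance between lock_pin and ear_hole below 0.004 m); the arm keeps its last pose, push and grip.
It fails at once if another tool or part is moved more than 30 mm (distance of any of punch, drift, hammer, spanner, hex_key, spacer, spider_gear from where it was at the start of the episode above 0.03 m).
It also fails if it takes over 59 s, if anything falls off the work surface, if the arm or the gripper's body presses on something with over 40 N, if the wrist force passes 120 N, or if a joint passes its speed limit or range.

## Working session

There is one attempt and no reset: what is moved stays moved. The work goes in short steps, Python scripts to look and compute and a tool call to move; the robot and the scene stay as the last step left them, time stands still between calls to the robot, and variables do not carry over. Pictures are saved under pics/ and viewed, and the job is handed in when it is done.

Besides the shell and the picture viewer there is one more tool, called after "Emit:" as name(argument=value, ...) on one line, values as JSON. play_rows: Moves the arm, as the interface text tells. Its arguments: {"type":"object","properties":{"steps":{"type":"array","items":{"type":"array","items":{"type":"number"}}}},"required":["steps"]}

```bash
ls; mkdir -p pics
python3 - <<'E'
from plant import status, optics, env
import cv2
s=status.state();print({k:s[k] for k in('time','ee_pos','orientation','gripper_width','ft_force')},env.tip_extent)
for n in('scene','top','wrist'):
    p=optics.camera_params(n);print(n,p)
    cv2.imwrite(f'pics/{n}0.png',optics.read_camera(n)[:,:,::-1])
E
```

```text
pics
{'time': 0.0, 'ee_pos': array([ 0.27369558, -0.58923592,  0.40368435]), 'orientation': array([-4.64343177e-04,  8.42998750e-01, -5.37914655e-01, -8.46424793e-04]), 'gripper_width': 0.08513631255858448, 'ft_force': array([-0.25875956, -0.1937165 ,  0.36581268])} 0.1734
scene {'fx': 435.0549308353633, 'fy': 435.0549308353633, 'cx': 316.83070493843746, 'cy': 243.76606410504283, 'rvec': array([ 2.11175771,  0.74177813, -0.38730764]), 'tvec': array([-0.39084267, -0.06939692,  1.31886533])}
top {'fx': 548.895546959851, 'fy': 548.895546959851, 'cx': 321.09651385387997, 'cy': 244.877114094959, 'rvec': array([ 2.136966  , -2.15825897,  0.18739142]), 'tvec': array([0.00911413, 0.53818717, 1.53737716])}
wrist {'fx': 371.64829954431775, 'fy': 371.64829954431775, 'cx': 320.07550272958645, 'cy': 237.65792059202096, 'rvec': array([-2.4322552 ,  1.55356051,  0.23096158]), 'tvec': array([-0.64947084, -0.036547  ,  0.37985549])}
```

View pics/scene0.png

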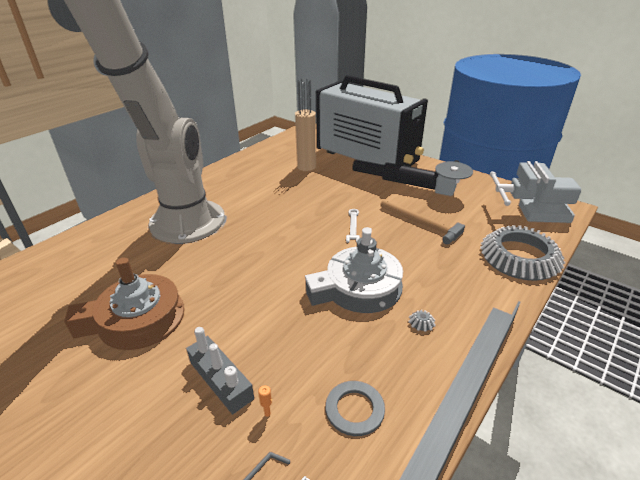

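View pics/top0.png

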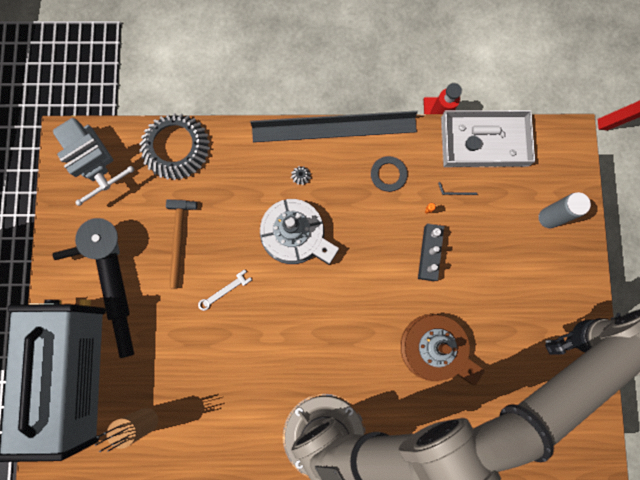

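View pics/wrist0.png

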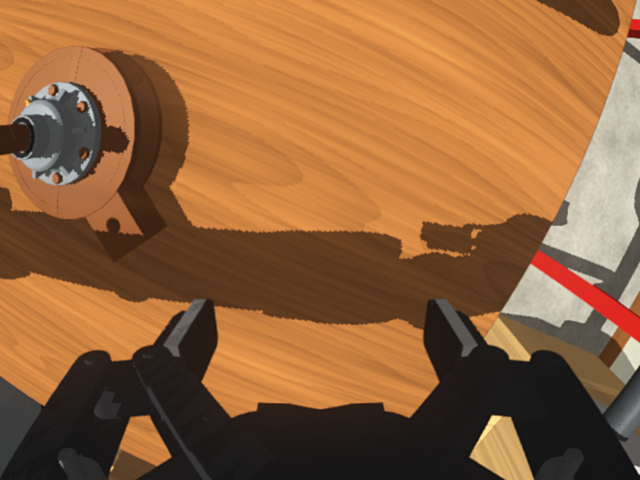

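```bash
cat > h.py <<'E'
import numpy as np, cv2
from plant import status, optics, env
def ray(name,uv,p=None):
    p=p or optics.camera_params(name); R=cv2.Rodrigues(p['rvec'])[0]; o=-R.T@p['tvec']
    x=(uv[0]-p['cx'])/p['fx']; y=(uv[1]-p['cy'])/p['fy']
    if name=='wrist':
        r=np.hypot(x,y); d=np.array([x/r*np.sin(r),y/r*np.sin(r),np.cos(r)]) if r>1e-9 else np.array([0,0,1.])
    else: d=np.array([x,y,1.])
    return o,R.T@(d/np.linalg.norm(d))
def onz(name,uv,z,p=None):
    o,d=ray(name,uv,p); return o+d*(z-o[2])/d[2]
def proj(name,X,p=None):
    p=p or optics.camera_params(name); R=cv2.Rodrigues(p['rvec'])[0]; c=R@np.asarray(X)+p['tvec']
    if name=='wrist':
        r=np.hypot(c[0],c[1]); t=np.arctan2(r,c[2]); return np.array([p['cx']+p['fx']*t*c[0]/r,p['cy']+p['fy']*t*c[1]/r])
    return np.array([p['cx']+p['fx']*c[0]/c[2],p['cy']+p['fy']*c[1]/c[2]])
def tri(l):
    A=np.zeros((3,3));b=np.zeros(3)
    for o,d in l:
        M=np.eye(3)-np.outer(d,d);A+=M;b+=M@o
    return np.linalg.solve(A,b)
def crop(name,img,c,w,h,s):
    x,y=int(c[0]-w/2),int(c[1]-h/2); 
    x=max(x,0);y=max(y,0)
    cv2.imwrite(name,cv2.resize(img[y:y+h,x:x+w],None,fx=s,fy=s,interpolation=cv2.INTER_CUBIC))
    print(name,'origin',x,y,'scale',s)
E
python3 - <<'E'
from h import *
t=cv2.imread('pics/top0.png');s=cv2.imread('pics/scene0.png')
crop('pics/c1.png',s,(230,370),120,100,6)
crop('pics/c2.png',t,(435,252),80,75,8)
crop('pics/c3.png',t,(305,230),110,90,7)
crop('pics/c4.png',s,(357,270),130,100,6)
E
```

```text
pics/c1.png origin 170 320 scale 6
pics/c2.png origin 395 214 scale 8
pics/c3.png origin 250 185 scale 7
pics/c4.png origin 292 220 scale 6
```

View pics/c1.png

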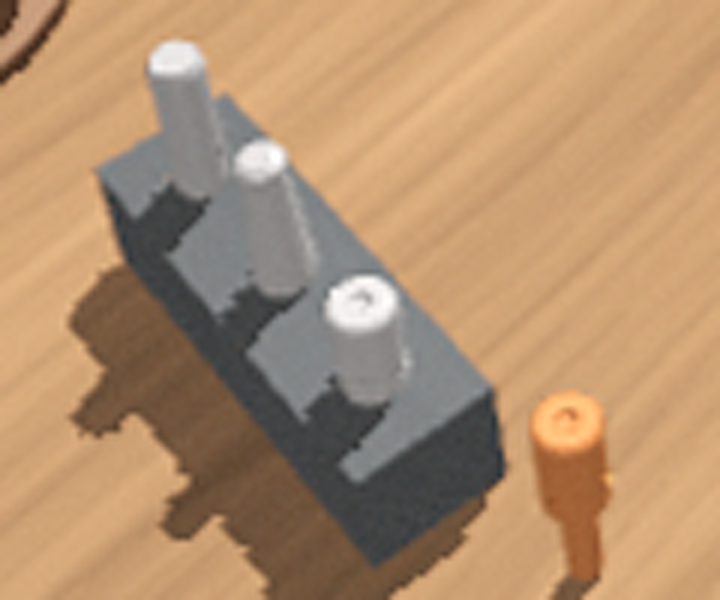

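View pics/c2.png

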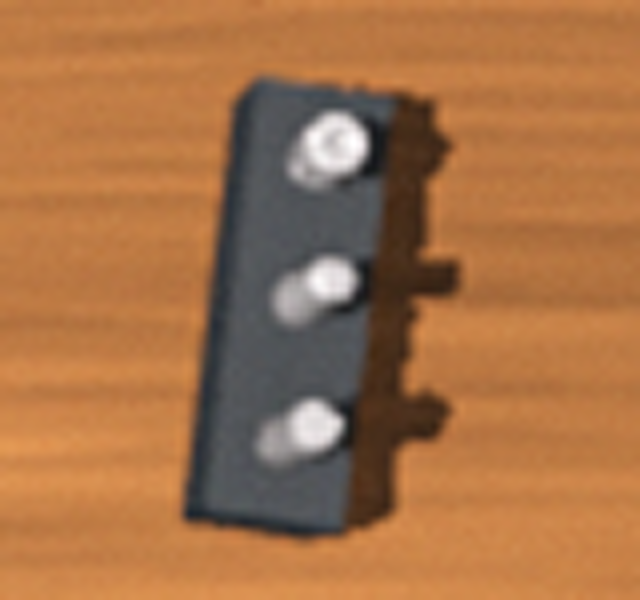

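View pics/c3.png

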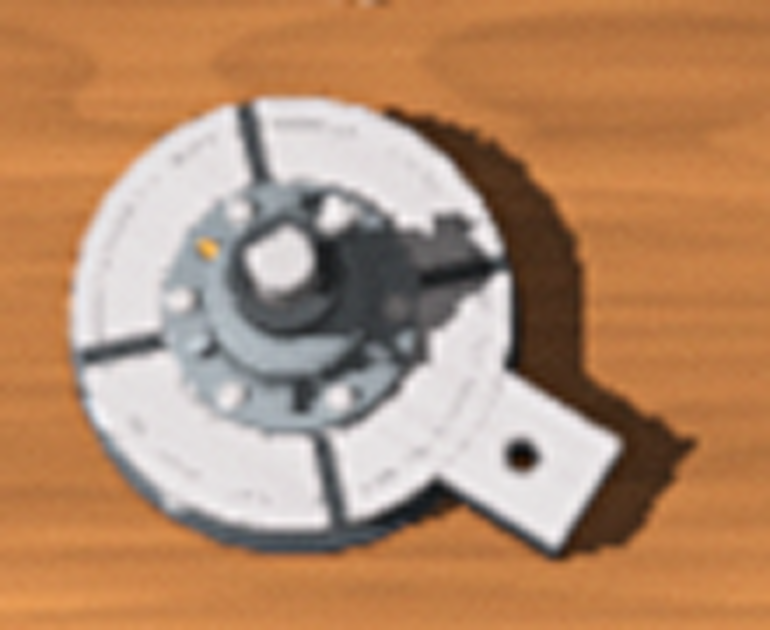

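View pics/c4.png

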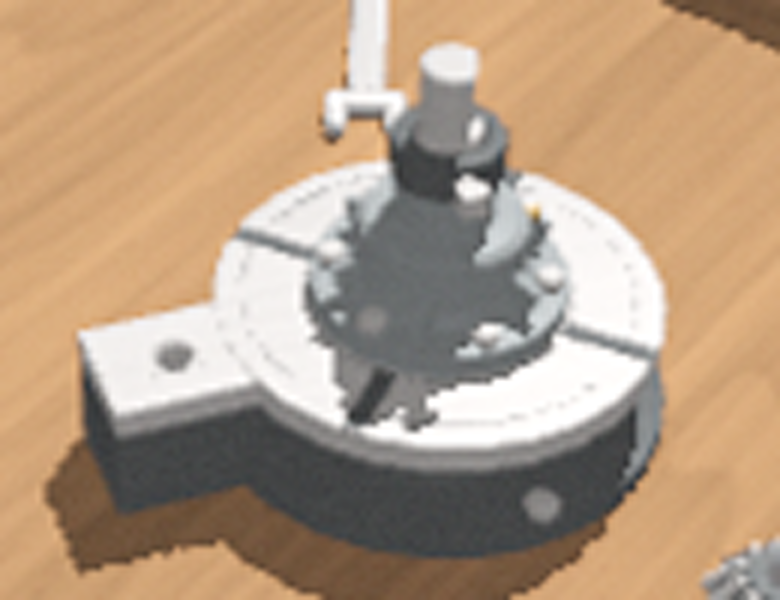

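Run:
```python
from h import *
f=lambda c,o,s:(o[0]+(c[0]+.5)/s-.5,o[1]+(c[1]+.5)/s-.5)
# pin head top centre
a=f((336,143),(395,214),8); b=f((363,304),(170,320),6)
print('pin top',onz('top',a,.081),onz('scene',b,.081),tri([ray('top',a),ray('scene',b)]))
for n,c,d in(('mid',(333,280),(261,158)),('far',(316,424),(177,58))):
    a=f(c,(395,214),8);b=f(d,(170,320),6); print(n,tri([ray('top',a),ray('scene',b)]))
a=f((522,456),(250,185),7); b=f((175,356),(292,220),6)
print('hole',onz('top',a,.054),onz('scene',b,.054),tri([ray('top',a),ray('scene',b)]))
a=f((282,258),(250,185),7); b=f((448,60),(292,220),6)
print('shaft end',onz('top',a,.167),onz('scene',b,.167),tri([ray('top',a),ray('scene',b)]))
b=f((474,187),(292,220),6); print('screwhead?',onz('scene',b,.126))
for c in ((255,80),(400,98),(348,528),(188,518)): print(onz('top',f(c,(395,214),8),.045))
```

```text
pin top [ 0.56778168 -0.32242169  0.081     ] [ 0.56675784 -0.32421689  0.081     ] [ 0.56722634 -0.32331368  0.08069496]
mid [ 0.51542407 -0.3152456   0.10087376]
far [ 0.46492736 -0.30653931  0.10352081]
hole [ 0.52234895 -0.00454132  0.054     ] [ 0.520578   -0.00598885  0.054     ] [ 0.52148072 -0.00531243  0.05421914]
shaft end [0.58246632 0.08854768 0.167     ] [0.57708066 0.08843459 0.167     ] [0.58028045 0.08714141 0.16947373]
screwhead? [0.60046077 0.07521741 0.126     ]
[ 0.5977594  -0.30237315  0.045     ]
[ 0.59069655 -0.35482799  0.045     ]
[ 0.43471328 -0.32893982  0.045     ]
[ 0.43884087 -0.27182056  0.045     ]
```

Emit:
play_rows(steps=[[55,50,-8,-8,60],[110,100,-16,-17,60],[165,150,-24,-26,60],[220,200,-36,-34,60],[270,245,-50,-34,60],[293,267,-54,-34,60],[293,267,-54,-34,60],[293,267,-54,-34,60]])

```text
time: 1.15
ee_pos: [0.5684, -0.3198, 0.3498]
orientation: [0.0, -0.651, 0.759, 0.001]
ft_force: [-0.5, -0.4, 0.7]
gripper_width: 0.0596
```

Run:
```python
from h import *
s=status.state();print(s['time'],s['ee_pos'],s['gripper_width'],s['qvel'].max())
R=cv2.Rodrigues(optics.camera_params('wrist')['rvec'])[0]
cv2.imwrite('pics/w1.png',optics.read_camera('wrist')[:,:,::-1])
print(proj('wrist',[.5672,-.3233,.081]),proj('wrist',[.5215,-.0053,.054]))
from scipy.spatial.transform import Rotation as Ro
q=s['orientation'];M=Ro.from_quat(np.r_[q[1:],q[0]]).as_matrix();print(M.round(3),np.degrees(np.arctan2(M[1,0],M[0,0])))
```

```text
1.15 [ 0.56841186 -0.31981614  0.34978734] 0.059594336414081094 0.06368323621276706
[321.17535769 239.37014241] [ 30.42676236 317.6531778 ]
[[-0.153 -0.988 -0.001]
 [-0.988  0.153  0.002]
 [-0.002  0.001 -1.   ]] -98.78238760129568
```

View pics/w1.png

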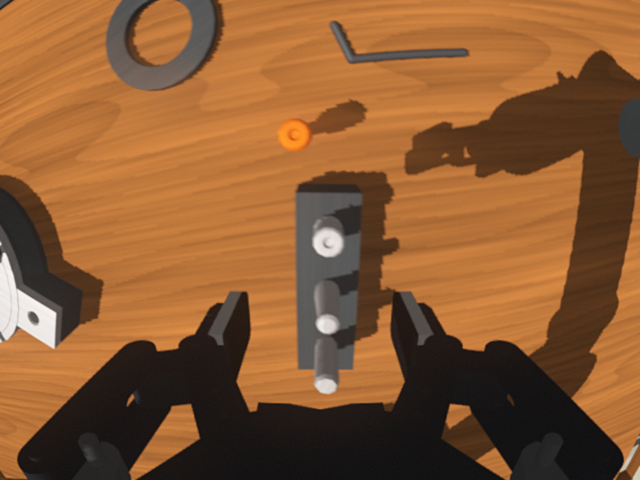

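The pin is the wide dimpled head at wrist (328,240), scene (231,372) and top (437,232). It is the shortest of the three; the other two are the thinner, taller drift and punch at (327,322) and (326,385). The orange one at (294,134) is the decoy.

Run:
```python
from h import *
im=cv2.imread('pics/w1.png'); crop('pics/w1c.png',im,(328,250),60,80,7)
for uv in((327,242),(328,240)): print(onz('wrist',uv,.081))
print('hole',onz('wrist',(35,319),.054))
```

```text
pics/w1c.png origin 298 210 scale 7
[ 0.56474853 -0.32688539  0.081     ]
[ 0.56603701 -0.32776476  0.081     ]
hole [ 0.51957242 -0.01213993  0.054     ]
```

View pics/w1c.png

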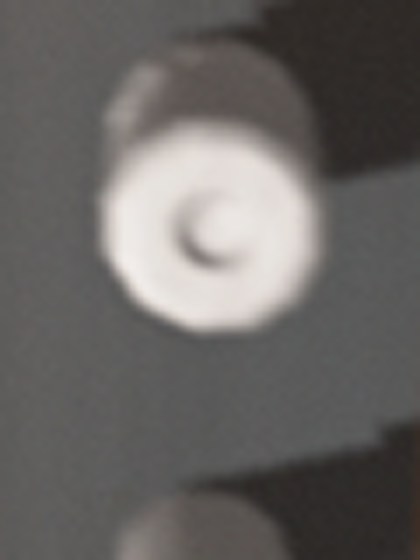

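```bash
cat >> h.py <<'E'
def wrist(fn):
    import pickle
    s=status.state();p=optics.camera_params('wrist'); im=optics.read_camera('wrist')[:,:,::-1].copy()
    cv2.imwrite(fn,im); pickle.dump(p,open(fn+'.pkl','wb')); print(s['time'],s['ee_pos'],abs(s['qvel']).max(),s['gripper_width'],s['ft_force'].round(1)); return im,p
def loadp(fn):
    import pickle; return pickle.load(open(fn+'.pkl','rb'))
E
python3 - <<'E'
from h import *
im,p=wrist('pics/w2.png')
g=cv2.cvtColor(im,cv2.COLOR_BGR2GRAY)
m=(g>200).astype('uint8'); n,l,st,c=cv2.connectedComponentsWithStats(m)
for i in range(1,n):
    if 60<st[i,4]<5000 and abs(c[i][0]-325)<30: print(c[i],st[i],onz('wrist',c[i],.081,p))
print('hole',onz('wrist',(35,319),.054,p))
crop('pics/w2c.png',im,(30,315),60,60,8)
E
```

```text
1.2 [ 0.56674868 -0.32234527  0.3502349 ] 0.04317952196054907 0.06004350068544295 [-0.1 -1.6 -0.5]
[322.04500978 240.1409002 ] [309 228  27  26 511] [ 0.5665717  -0.32379268  0.081     ]
[320.55288462 322.54326923] [312 315  18  16 208] [ 0.50405424 -0.31282447  0.081     ]
[321.15458937 383.9178744 ] [312 377  19  15 207] [ 0.44605582 -0.30409442  0.081     ]
hole [ 0.51957242 -0.01213993  0.054     ]
pics/w2c.png origin 0 285 scale 8
```

View pics/w2c.png

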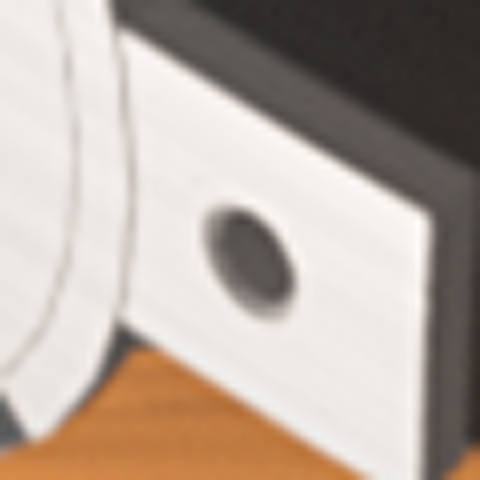

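Emit:
play_rows(steps=[[0,-1,-50,0,60],[0,-1,-95,0,55],[0,-1,-120,0,50],[0,-1,-127,0,50],[0,-1,-127,0,50],[0,-1,-127,0,5],[0,-1,-127,0,5],[0,-1,-127,0,5],[0,-1,-127,0,5]])

```text
time: 2.38
ee_pos: [0.5674, -0.3241, 0.2256]
orientation: [0.0, -0.649, 0.761, -0.001]
ft_force: [-0.6, -0.1, 6.2]
gripper_width: 0.0203
```

Run:
```python
from h import *
im,p=wrist('pics/w3.png');
```

```text
2.375 [ 0.56740089 -0.32406936  0.22557926] 0.0012731185312426414 0.02030829415057664 [-0.6 -0.1  6.2]
```

View pics/w3.png

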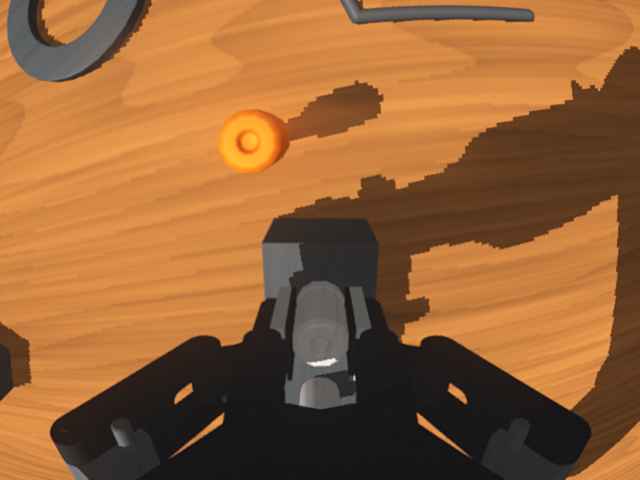

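Emit:
play_rows(steps=[[0,0,30,0,5],[0,0,70,0,5],[-1,10,100,0,5],[-8,60,105,0,5],[-16,115,105,0,5],[-24,170,105,0,5],[-32,225,105,0,5],[-40,280,105,0,5],[-45,310,100,0,5],[-46,318,92,0,5],[-46,318,90,0,5],[-46,318,90,0,5]])

```text
time: 3.92
ee_pos: [0.521, -0.0075, 0.3134]
orientation: [-0.001, -0.648, 0.762, -0.0]
ft_force: [0.8, -0.5, -1.3]
gripper_width: 0.0201
```

Run:
```python
from h import *
im,p=wrist('pics/w4.png');
t=optics.read_camera('top')[:,:,::-1];s=optics.read_camera('scene')[:,:,::-1]
print(status.state()['ee_pos'])
cv2.imwrite('pics/t4.png',t);cv2.imwrite('pics/s4.png',s)
crop('pics/t4c.png',t,(325,245),90,80,8)
crop('pics/s4c.png',s,(340,270),130,100,6)
```

```text
3.925 [ 0.5209812  -0.00745231  0.31344461] 0.0062394879830489375 0.020133957766192475 [ 0.8 -0.5 -1.3]
[ 0.52110497 -0.00691806  0.31386662]
pics/t4c.png origin 280 205 scale 8
pics/s4c.png origin 275 220 scale 6
```

View pics/w4.png

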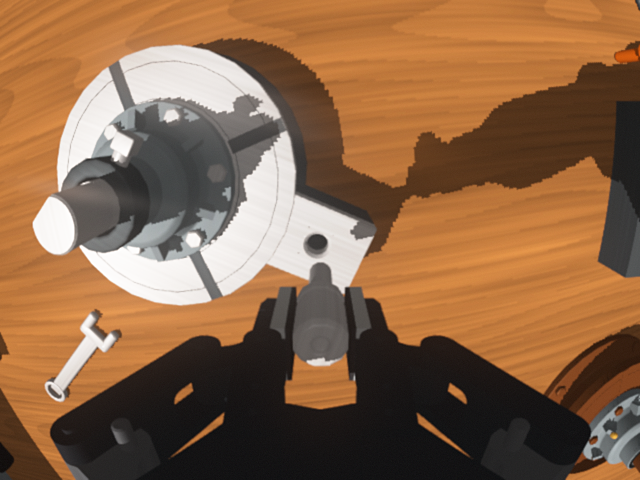

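View pics/t4c.png

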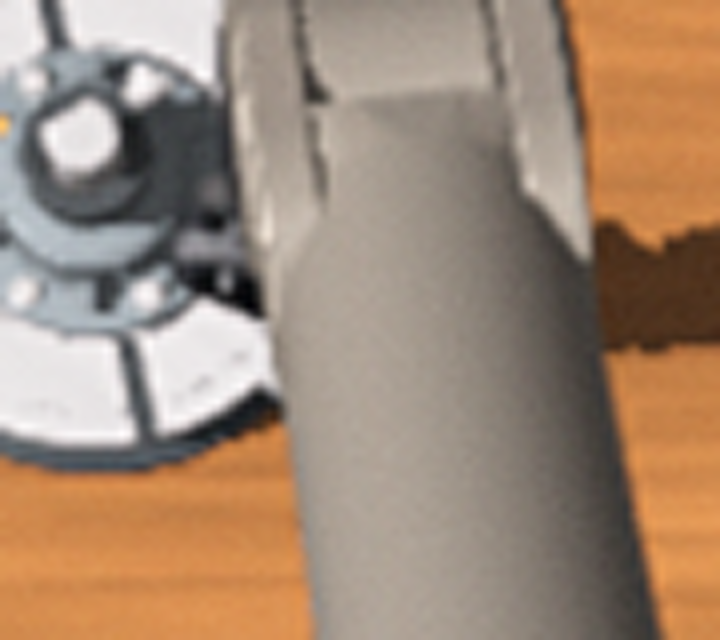

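View pics/s4c.png

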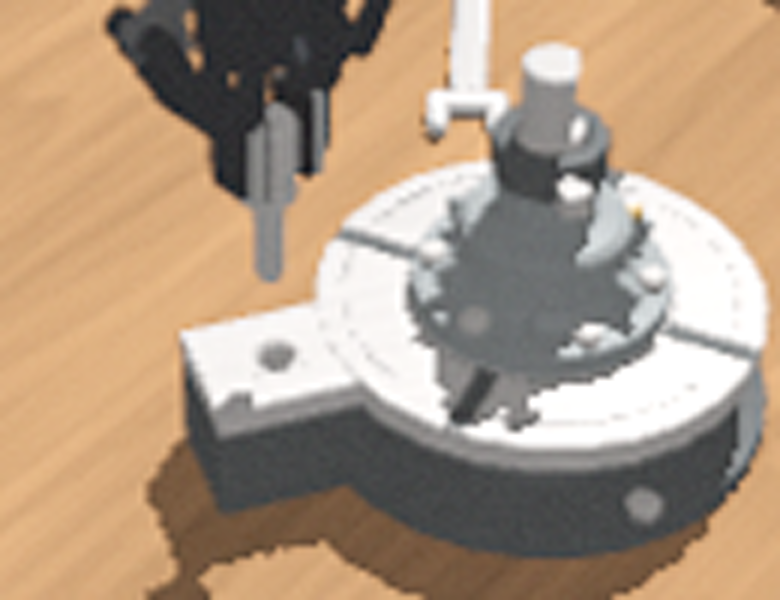

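Run:
```python
from h import *
im=cv2.imread('pics/w4.png');p=loadp('pics/w4.png')
crop('pics/w4c.png',im,(320,280),80,110,6)
s=cv2.imread('pics/s4.png')
b=(275+269/6-.4,220+276/6-.4); print('tip scene',onz('scene',b,.093))
b=(275+277/6-.4,220+356/6-.4); print('hole scene',onz('scene',b,.054))
print('wrist hole',onz('wrist',(316,243),.054,p),'pred tip px',proj('wrist',[.521,-.0075,.093],p),'head top',proj('wrist',[.521,-.0075,.169],p))
```

```text
pics/w4c.png origin 280 225 scale 6
tip scene [ 0.51738952 -0.00646541  0.093     ]
hole scene [ 0.52064533 -0.0060107   0.054     ]
wrist hole [ 0.5227729  -0.00539936  0.054     ] pred tip px [319.66398248 266.97794195] head top [319.72162205 342.99536148]
```

View pics/w4c.png

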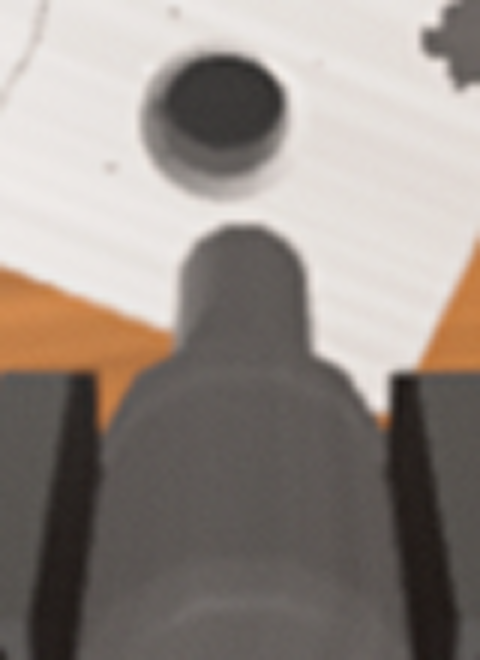

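Run:
```python
from h import *
p=loadp('pics/w4.png')
print('wrist hole',onz('wrist',(316,245.3),.054,p),'tip',onz('wrist',(320.5,266.5),.093,p),onz('wrist',(320.5,266.5),.095,p))
im=cv2.imread('pics/s4.png')
crop('pics/s4d.png',im,(320,265),40,50,12)
for X in ([.5209,-.0073,.093],[.5209,-.0073,.097],[.5209,-.0073,.133]): print(proj('scene',X))
print(optics.camera_params('top')['fx'], -cv2.Rodrigues(optics.camera_params('scene')['rvec'])[0].T@optics.camera_params('scene')['tvec'])
```

```text
wrist hole [ 0.52123037 -0.00514114  0.054     ] tip [ 0.52120342 -0.00799791  0.093     ] [ 0.52197192 -0.00811887  0.095     ]
pics/s4d.png origin 300 240 scale 12
[320.403856   266.38991174]
[320.39295941 265.03520005]
[320.2924738  252.54238947]
548.895546959851 [ 1.00227057 -0.6029056   0.7272814 ]
```

View pics/s4d.png

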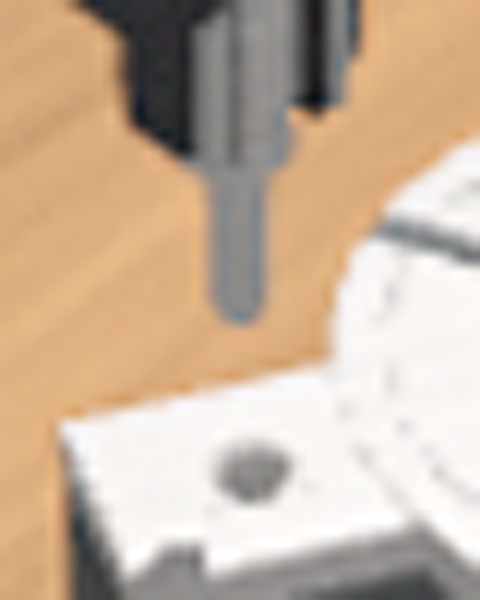

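Emit:
play_rows(steps=[[0,1,-10,0,5],[0,1,-25,0,5],[0,1,-35,0,5],[0,1,-42,0,5],[0,1,-50,0,5],[0,1,-58,0,5],[0,1,-58,0,5]])

```text
time: 4.95
ee_pos: [0.5211, -0.0048, 0.2553]
orientation: [-0.0, -0.649, 0.761, -0.0]
ft_force: [1.3, -1.7, -1.7]
gripper_width: 0.0203
```

Emit:
play_rows(steps=[[0,0,-8,0,5],[0,0,-14,0,5],[0,0,-18,0,5],[0,0,-20,0,5],[0,0,-20,0,5]])

```text
time: 5.58
ee_pos: [0.5211, -0.0048, 0.2357]
orientation: [0.0, -0.649, 0.761, -0.0]
ft_force: [3.1, -2.6, -2.8]
gripper_width: 0.02
```

Emit:
play_rows(steps=[[0,0,-2,0,5],[0,0,-3,0,5],[0,0,-3,0,40],[0,0,-3,0,40],[0,0,-3,0,40],[0,0,-3,0,40]])

```text
time: 6.32
ee_pos: [0.5206, -0.0043, 0.2324]
orientation: [-0.0, -0.649, 0.761, 0.0]
ft_force: [0.2, -1.0, 0.3]
gripper_width: 0.0399
```

Run:
```python
from h import *
im,p=wrist('pics/w5.png');
s=optics.read_camera('scene')[:,:,::-1]
crop('pics/s5c.png',s,(340,270),130,100,6)
```

```text
6.325 [ 0.52055079 -0.00428308  0.2324468 ] 0.004330285641419333 0.039861898174888125 [ 0.2 -1.   0.3]
pics/s5c.png origin 275 220 scale 6
```

View pics/w5.png

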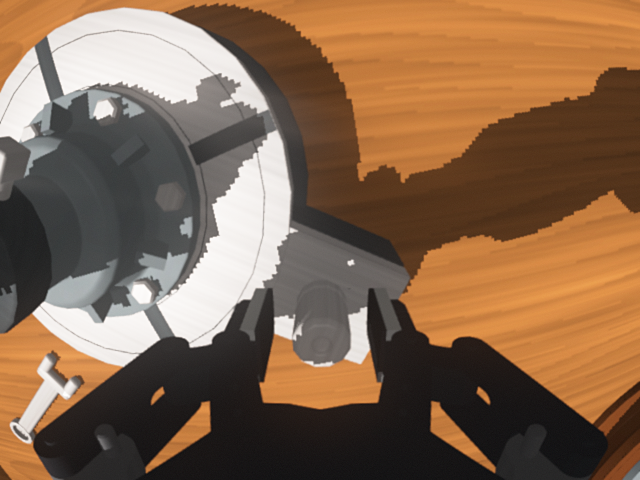

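View pics/s5c.png

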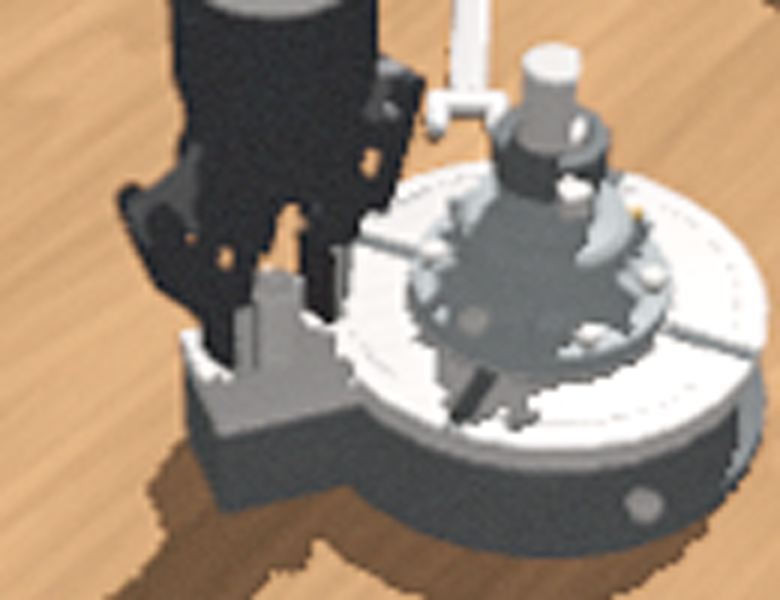

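Emit:
play_rows(steps=[[0,0,40,0,40],[0,0,95,0,50],[10,20,140,0,70],[40,60,165,0,80],[59,92,168,0,80],[59,92,168,0,80],[59,92,168,0,80],[59,92,168,0,80]])

```text
time: 7.42
ee_pos: [0.5794, 0.0859, 0.4003]
orientation: [-0.001, -0.648, 0.762, -0.0]
ft_force: [-0.4, -0.4, -0.3]
gripper_width: 0.0802
```

Run:
```python
from h import *
im,p=wrist('pics/w6.png');
print(proj('wrist',[.5805,.088,.167],p),proj('wrist',[.5213,-.0053,.09],p))
crop('pics/w6c.png',im,proj('wrist',[.5805,.088,.15],p),130,100,6)
```

```text
7.425 [0.5794048 0.08589   0.4002734] 0.0041596920187585516 0.08023716312603985 [-0.4 -0.4 -0.3]
[315.67658343 257.56404724] [437.43233483 274.0961915 ]
pics/w6c.png origin 250 198 scale 6
```

View pics/w6.png

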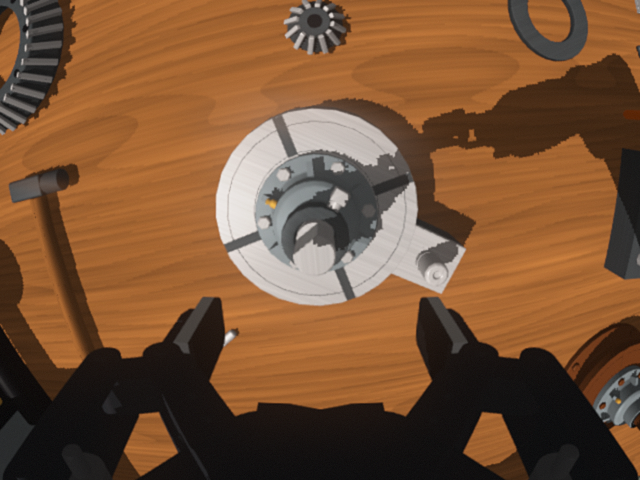

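View pics/w6c.png

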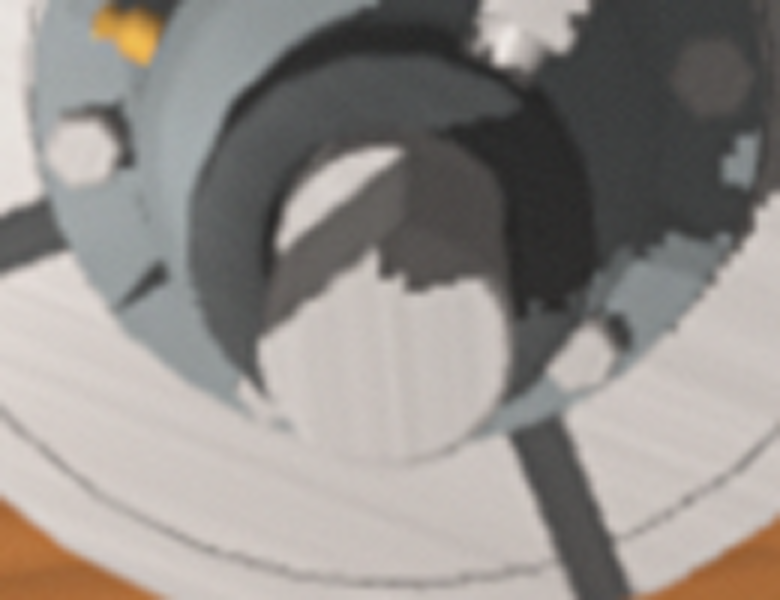

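Run:
```python
from h import *
p=loadp('pics/w6.png'); im=cv2.imread('pics/w6.png')
f=lambda c:(250+(c[0]+.5)/6-.5,198+(c[1]+.5)/6-.5)
A=[onz('wrist',f(c),.137,p) for c in((275,250),(410,150))]
B=[onz('wrist',f(c),.167,p) for c in((258,340),(380,250))]
for a in(A,B):
    d=a[1]-a[0]; print(a,np.linalg.norm(d), 'normal deg',np.degrees(np.arctan2(d[1],d[0]))+90)
crop('pics/w6d.png',im,(335,205),50,45,14)
# circle of top edge lower
for c in((258,340),(385,463),(511,340),(300,430),(470,430)): print(onz('wrist',f(c),.167,p))
```

```text
[array([0.58456514, 0.1011052 , 0.137     ]), array([0.59331133, 0.08469203, 0.137     ])] 0.018598061453377064 normal deg 28.052121705182344
[array([0.58465826, 0.10087789, 0.167     ]), array([0.59172212, 0.08772384, 0.167     ])] 0.014930745440452241 normal deg 28.236252409513327
pics/w6d.png origin 310 182 scale 14
[0.58465826 0.10087789 0.167     ]
[0.57003001 0.09090545 0.167     ]
[0.5807226  0.07677024 0.167     ]
[0.57480861 0.09853913 0.167     ]
[0.57213467 0.08211615 0.167     ]
```

View pics/w6d.png

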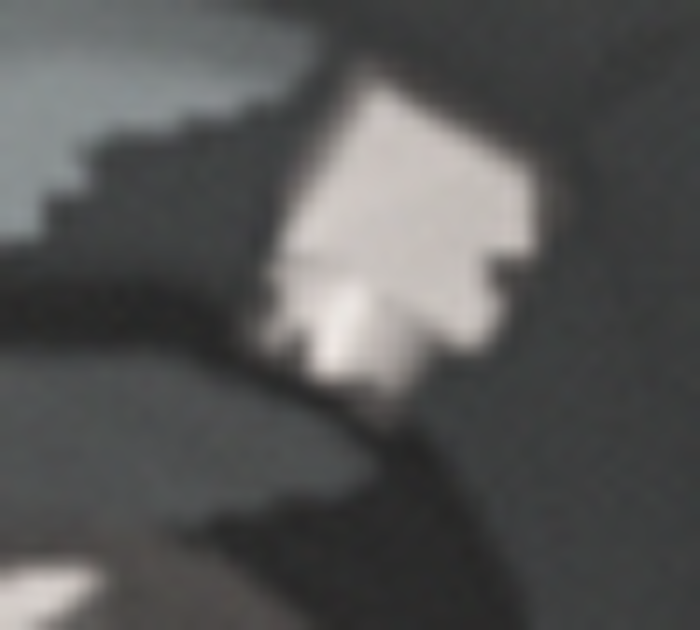

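Run:
```python
from h import *
from scipy.optimize import least_squares
p=loadp('pics/w6.png')
f=lambda c:(250+(c[0]+.5)/6-.5,198+(c[1]+.5)/6-.5)
P=np.array([onz('wrist',f(c),.167,p)[:2] for c in((258,340),(385,463),(511,340),(300,430),(470,430))])
r=least_squares(lambda x:np.hypot(*(P-x).T)-.0125,[.58,.088]);print('axis fit',r.x,r.fun*1e3)
g=lambda c:(310+(c[0]+.5)/14-.5,182+(c[1]+.5)/14-.5)
a,b,c=[onz('wrist',g(q),.1315,p) for q in((370,75),(540,160),(285,250))]
print(a,b,np.linalg.norm(b-a))
m=(a+b)/2
for ax in (r.x,[.5813,.0888]):
    d=m[:2]-ax;print(np.hypot(*d),np.degrees(np.arctan2(d[1],d[0])))
d=b-a;print('edge normal',np.degrees(np.arctan2(d[1],d[0]))+90); d=a-c;print('side dir',np.degrees(np.arctan2(d[1],d[0])))
t=(0.5213,-.0053)
```

```text
axis fit [0.58252586 0.0888518 ] [-0.28631501  0.16348157 -0.28460621 -0.11451328 -0.11671419]
[0.61363002 0.0695218  0.1315    ] [0.60843102 0.0623131  0.1315    ] 0.008887903110097553
0.03658552076403525 -38.81954592127079
0.037516863138837245 -37.58423264178717
edge normal -35.79956103973154
side dir -34.43293760611855
```

Run:
```python
from h import *
s=status.state();print(s['joint_pos'].round(3),s['ee_pos'],s['time'])
```

```text
[-0.085  0.291 -0.167  1.696  0.053  1.16  -1.998] [0.57945152 0.08609498 0.40042143] 7.475
```

Emit:
play_rows(steps=[[1,2,0,10.5,60],[1,2,0,21,60],[1,2,0,31.5,60],[1,2,0,42,60],[1,2,0,52.5,60],[1,2,0,63,60],[1,2,0,73.5,60],[1,2,0,84,60],[1,2,0,94.5,60],[1,2,0,105,60],[1,2,0,115.5,60],[1,2,0,126,60],[1,2,0,127,60],[1,2,0,127,60],[1,2,0,127,60],[1,2,0,127,60]])

```text
time: 9.48
ee_pos: [0.5808, 0.0895, 0.4008]
orientation: [0.0, 0.971, 0.241, 0.0]
ft_force: [-0.5, 0.2, 0.3]
gripper_width: 0.0602
```

```bash
cat >> h.py <<'E'
def yaw(s=None):
    from scipy.spatial.transform import Rotation as Ro
    q=(s or status.state())['orientation'];M=Ro.from_quat(np.r_[q[1:],q[0]]).as_matrix();return np.degrees(np.arctan2(M[1,0],M[0,0])),M[:,2].round(4)
E
python3 - <<'E'
from h import *
im,p=wrist('pics/w7.png');print(yaw())
c=proj('wrist',[.582,.0888,.15],p);print(proj('wrist',[.582,.0888,.167],p))
crop('pics/w7c.png',im,c,130,100,6)
E
```

```text
9.475 [0.58080005 0.08952845 0.4007628 ] 0.0030423636257599176 0.0602242894296617 [-0.5  0.2  0.3]
(np.float64(27.891078228480524), array([ 2.e-04, -0.e+00, -1.e+00]))
[320.64469606 258.90754091]
pics/w7c.png origin 255 199 scale 6
```

View pics/w7c.png

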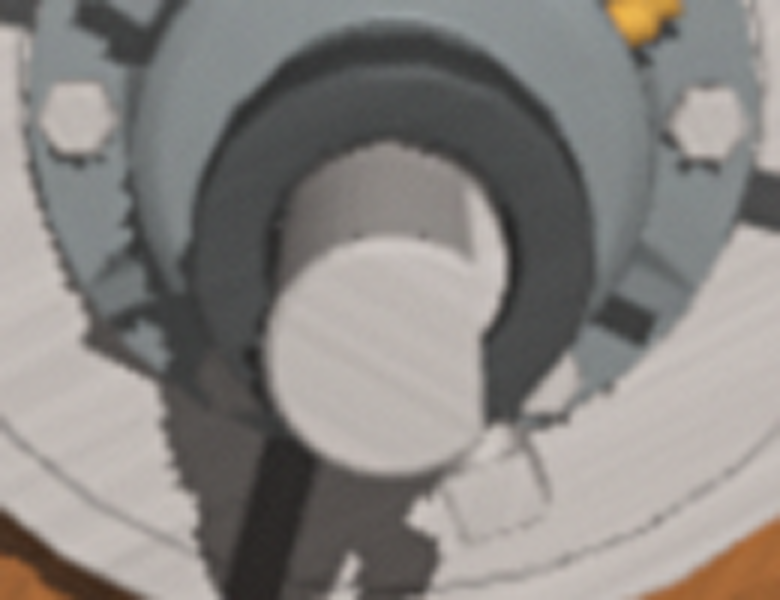

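Run:
```python
from h import *
p=loadp('pics/w7.png')
g=lambda c:(255+(c[0]+.5)/6-.5,199+(c[1]+.5)/6-.5)
A,B,C,D=[onz('wrist',g(q),.1315,p) for q in((466,545),(550,508),(440,492),(515,440))]
an=lambda d:np.degrees(np.arctan2(d[1],d[0]))
m=(A+B)/2-np.array([.582,.0888,.1315]);print(np.hypot(*m[:2]),an(m),'edge',np.linalg.norm(B-A),an(B-A)-90,'side',an(A-C),an(B-D))
a,b=[onz('wrist',g(q),.167,p) for q in((488,335),(484,412))];print('flat',an(a-b)-90)
a,b=[onz('wrist',g(q),.137,p) for q in((463,170),(474,262))];print('flat bottom',an(a-b)-90)
print('screw tip pred',g((505,527)),proj('wrist',[.582+.037*np.cos(np.radians(-37)),.0888+.037*np.sin(np.radians(-37)),.1315],p))
```

```text
0.036166124913848394 -40.80139205319121 edge 0.01087489454654654 -36.39063712373696 side -37.6763834767871 -35.84036089418723
flat 25.81146159273328
flat bottom 34.90656017283467
screw tip pred (338.75, 286.4166666666667) [342.86325653 286.0798473 ]
```

Emit:
play_rows(steps=[[-0.6,-1.6,-30,0,55],[-0.6,-1.6,-60,0,50],[-0.6,-1.6,-80,0,45],[-0.6,-1.6,-85,0,40],[-0.6,-1.6,-85,0,35],[-0.6,-1.6,-85,0,35]])

```text
time: 10.28
ee_pos: [0.5807, 0.0881, 0.3169]
orientation: [0.0, 0.97, 0.241, 0.001]
ft_force: [-0.5, -0.4, -0.3]
gripper_width: 0.0352
```

Run:
```python
from h import *
im,p=wrist('pics/w8.png');print(yaw())
s=optics.read_camera('scene')[:,:,::-1]
crop('pics/s8c.png',s,(365,250),130,100,6)
```

```text
10.275 [0.58068566 0.08809168 0.31688375] 0.002723659609694353 0.03515647456630696 [-0.5 -0.4 -0.3]
(np.float64(27.90941162957268), array([ 2.1e-03,  3.0e-04, -1.0e+00]))
pics/s8c.png origin 300 200 scale 6
```

View pics/w8.png

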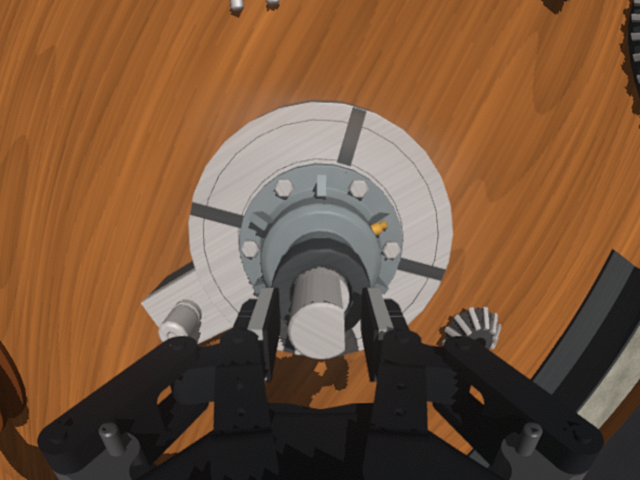

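View pics/s8c.png

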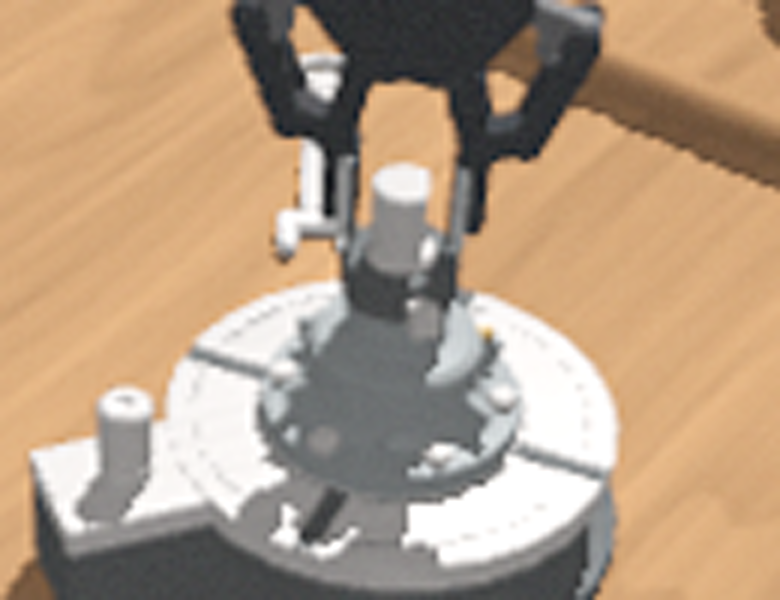

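Run:
```python
from h import *
n=np.array([np.cos(np.radians(28)),np.sin(np.radians(28)),0]);c=np.array([.5807,.0881,0])
for s in(-1,1):
  for z in(.135,.1435,.15,.16):
    q=proj('scene',c+s*.0176*n+[0,0,z]);print(s,z,((q-[300,200])*6).round())
  q=proj('scene',c+s*.023*n+[0,0,.135]);print('collar rim',((q-[300,200])*6).round())
```

```text
-1 0.135 [354. 245.]
-1 0.1435 [355. 227.]
-1 0.15 [356. 213.]
-1 0.16 [357. 192.]
collar rim [340. 244.]
1 0.135 [446. 255.]
1 0.1435 [448. 237.]
1 0.15 [449. 223.]
1 0.16 [451. 201.]
collar rim [461. 256.]
```

Run:
```python
from h import *
im=optics.read_camera('scene')[:,:,::-1]
crop('pics/s8d.png',im,(367,242),44,44,16)
```

```text
pics/s8d.png origin 345 220 scale 16
```

View pics/s8d.png

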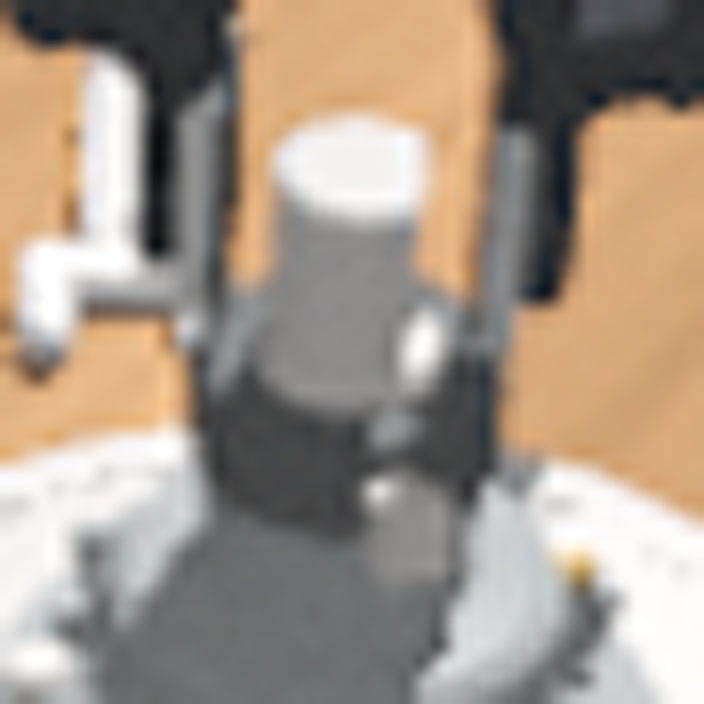

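Emit:
play_rows(steps=[[-0.5,-0.2,3,0,35],[-0.5,-0.2,3,0,25],[-0.5,-0.2,3,0,10],[-0.5,-0.2,3,0,10],[-0.5,-0.2,3,0,10],[-0.5,-0.2,3,0,10]])

```text
time: 11.18
ee_pos: [0.5798, 0.0877, 0.3194]
orientation: [0.0, 0.97, 0.241, 0.0]
ft_force: [-2.3, -0.9, 5.6]
gripper_width: 0.0199
```

Run:
```python
from h import *
im,p=wrist('pics/w9.png');print(yaw(),status.state()['wrist_torque'])
im=optics.read_camera('scene')[:,:,::-1]
crop('pics/s9d.png',im,(367,242),44,44,16)
```

```text
11.175 [0.57975054 0.08769355 0.31938225] 0.0013627987739243323 0.019879229901387296 [-2.3 -0.9  5.6]
(np.float64(27.92511324586967), array([ 3.e-04, -4.e-04, -1.e+00])) [-0.15453478  0.43341144  0.08973887]
pics/s9d.png origin 345 220 scale 16
```

View pics/s9d.png

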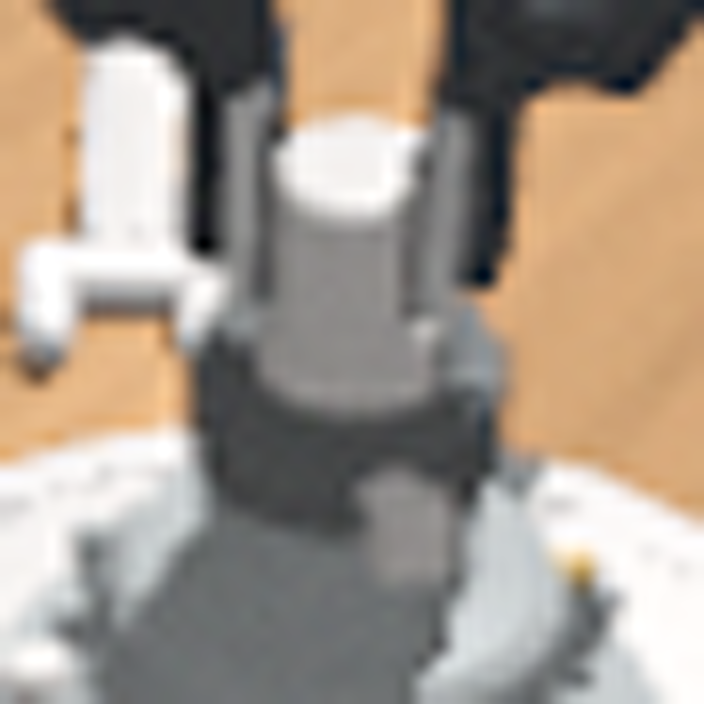

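View pics/w9.png

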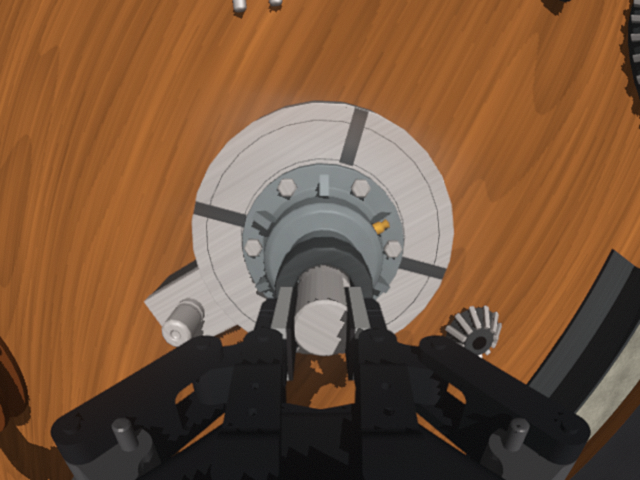

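Emit:
play_rows(steps=[[-0.1,0.2,0,-6,10],[-0.1,0.4,0,-13,10],[-0.2,0.7,0,-20,10],[-0.2,0.9,0,-27,10],[-0.2,1.2,0,-34,10],[-0.2,1.4,0,-41,10],[-0.1,1.6,0,-48,10],[0,1.8,0,-54,10],[0.1,2.0,0,-60,10],[0.2,2.2,0,-65.5,10],[0.2,2.2,0,-65.5,10],[0.2,2.2,0,-65.5,10],[0.2,2.2,0,-65.5,10],[0.2,2.2,0,-65.5,10]])

```text
time: 13.02
ee_pos: [0.5796, 0.0896, 0.3194]
orientation: [0.0, 0.947, -0.323, -0.0]
ft_force: [-3.9, -0.6, 7.0]
gripper_width: 0.0193
```

Run:
```python
from h import *
im,p=wrist('pics/w10.png');print(yaw(),status.state()['wrist_torque'])
im=optics.read_camera('scene')[:,:,::-1]
crop('pics/s10d.png',im,(367,242),44,44,16)
```

```text
13.025 [0.57961991 0.08962209 0.3193644 ] 0.00120494510758772 0.01932484198424026 [-3.9 -0.6  7. ]
(np.float64(-37.62733535284085), array([-1.1e-03, -7.0e-04, -1.0e+00])) [-0.23097468  0.72042376 -0.08067407]
pics/s10d.png origin 345 220 scale 16
```

View pics/s10d.png

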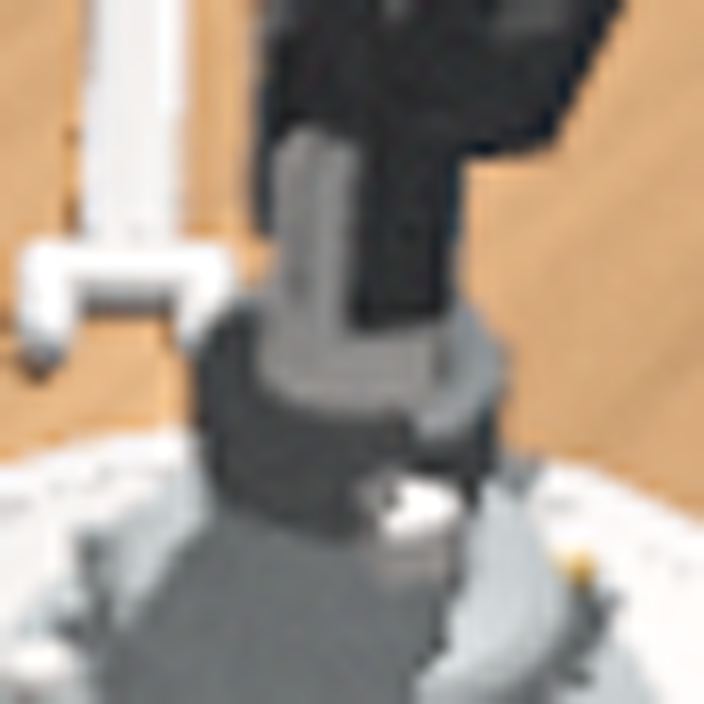

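View pics/w10.png

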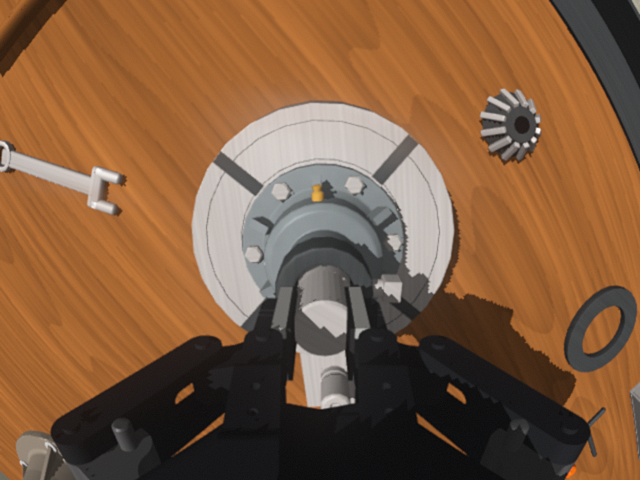

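Emit:
play_rows(steps=[[0,0,0,0,30],[0,0,0,0,35],[0,0,0,0,35],[0,0,30,0,40],[1,-0.5,65,0,60],[2,-1,81,10.5,70],[2,-1,81,21,70],[2,-1,81,31.5,70],[2,-1,81,42,70],[2,-1,81,52.5,70],[2,-1,81,63,70],[2,-1,81,73.5,70],[2,-1,81,84,70],[2,-1,81,90,70],[2,-1,81,90,70],[2,-1,81,90,70],[2,-1,81,90,70]])

```text
time: 15.25
ee_pos: [0.5819, 0.0889, 0.3997]
orientation: [0.0, 0.897, 0.441, 0.0]
ft_force: [-0.5, -0.0, -0.3]
gripper_width: 0.0698
```

Run:
```python
from h import *
im,p=wrist('pics/w11.png');print(yaw())
c=proj('wrist',[.582,.0888,.15],p);print(proj('wrist',[.582,.0888,.167],p))
crop('pics/w11c.png',im,c,130,100,6)
s=optics.read_camera('scene')[:,:,::-1]
crop('pics/s11.png',s,(345,260),130,100,6)
```

```text
15.25 [0.58194194 0.08888367 0.3997266 ] 0.004639787917945879 0.06982702880094793 [-0.5 -0.  -0.3]
(np.float64(52.38609761671848), array([ 1.e-04,  0.e+00, -1.e+00]))
[319.70095379 257.57144899]
pics/w11c.png origin 254 198 scale 6
pics/s11.png origin 280 210 scale 6
```

View pics/w11c.png

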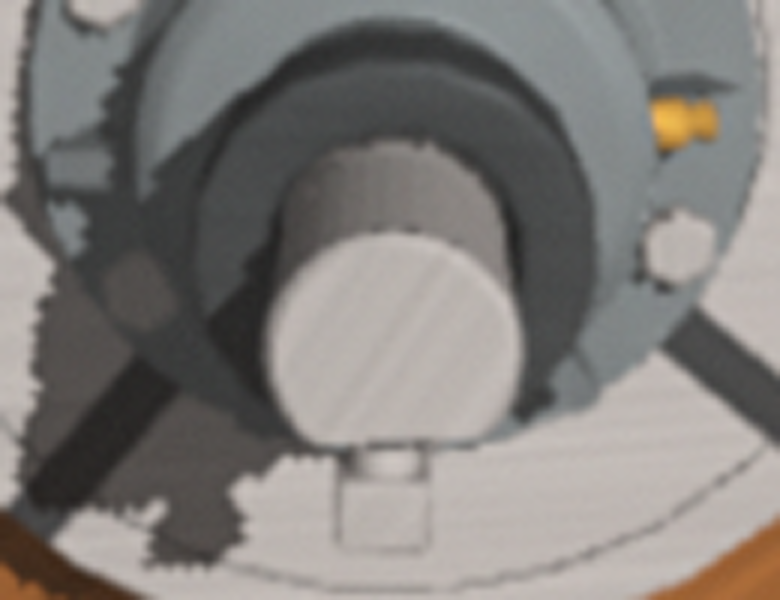

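View pics/s11.png

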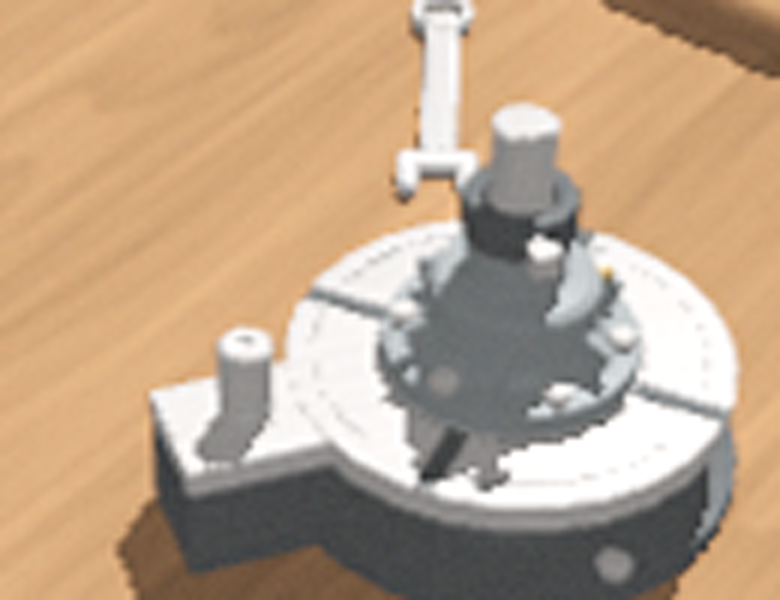

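Emit:
play_rows(steps=[[0,0,-30,0,70],[0,0,-65,0,70],[0,0,-95,0,66],[0,0,-110,0,64],[0,0,-117,0,64],[0,0,-117,0,64]])

```text
time: 16.1
ee_pos: [0.5822, 0.089, 0.2832]
orientation: [0.0, 0.897, 0.442, 0.0]
ft_force: [0.5, 0.3, 0.1]
gripper_width: 0.0638
```

Run:
```python
from h import *
im,p=wrist('pics/w12.png');print(yaw())
s=optics.read_camera('scene')[:,:,::-1]
crop('pics/s12.png',s,(365,250),60,60,12)
```

```text
16.1 [0.58220496 0.08900927 0.28315838] 0.013597863496858584 0.06383490790806047 [0.5 0.3 0.1]
(np.float64(52.412367646656044), array([ 1.6e-03,  4.0e-04, -1.0e+00]))
pics/s12.png origin 335 220 scale 12
```

View pics/s12.png

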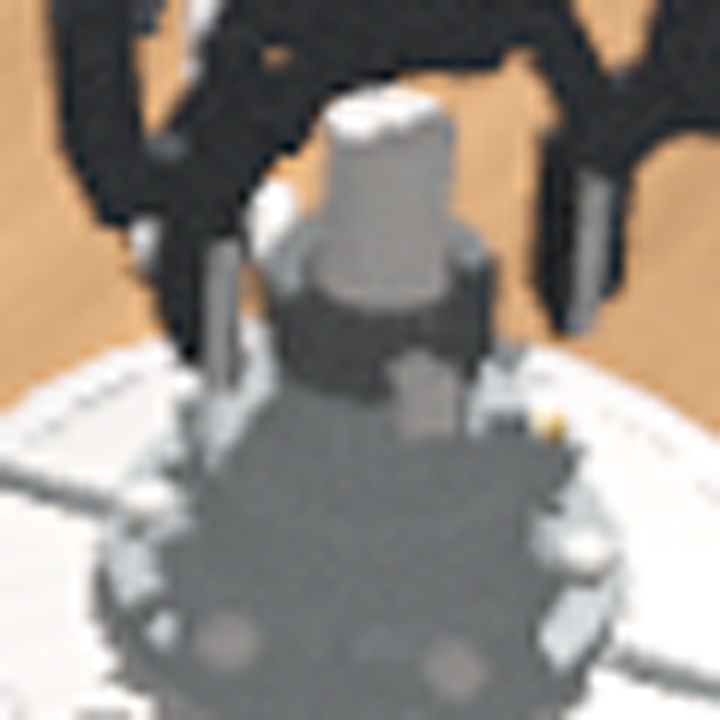

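View pics/w12.png

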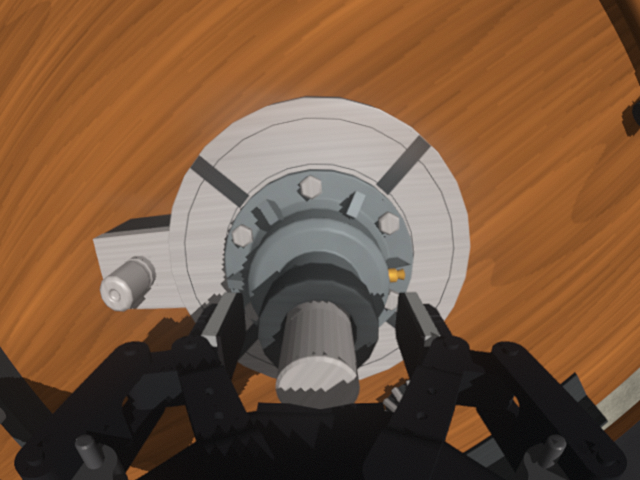

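Emit:
play_rows(steps=[[-0.2,-0.2,0,0,55],[-0.2,-0.2,0,0,48],[-0.2,-0.2,0,0,30],[-0.2,-0.2,0,0,30],[-0.2,-0.2,0,0,30],[-0.2,-0.2,0,0,30]])

```text
time: 16.95
ee_pos: [0.5819, 0.0887, 0.2838]
orientation: [0.0, 0.897, 0.442, 0.0]
ft_force: [-2.1, -0.4, 6.6]
gripper_width: 0.0445
```

Emit:
play_rows(steps=[[0,0,4,0,30],[0,0,9,0,30],[0,0,14,0,30],[0,0,19,0,30],[0,0,23,0,30],[0,0,26,0,30],[0,0,26,0,30],[0,0,26,0,30],[0,0,26,0,30]])

```text
time: 18.08
ee_pos: [0.5817, 0.0886, 0.3085]
orientation: [-0.0, 0.897, 0.442, -0.0]
ft_force: [-0.5, 0.1, -3.0]
gripper_width: 0.0442
```

Run:
```python
from h import *
im,p=wrist('pics/w13.png');print(yaw())
s=optics.read_camera('scene')[:,:,::-1];t=optics.read_camera('top')[:,:,::-1]
cv2.imwrite('pics/s13f.png',s)
crop('pics/s13.png',s,(365,245),60,60,12)
crop('pics/t13.png',t,(305,230),110,90,7)
A=np.array([.582,.0888]);d=np.array([np.cos(np.radians(-37.5)),np.sin(np.radians(-37.5))])
for z in(.126,.144,.152,.160): print(z,'screw px',((proj('scene',[*(A+.037*d),z])-[335,215])*12).round())
for z in(.135,.153,.161,.169): print(z,'rim front px',((proj('scene',[*(A+.023*np.array([.52,-.85])),z])-[335,215])*12).round())
```

```text
18.075 [0.58167169 0.08863398 0.30853189] 0.0024952663831946126 0.04416105421091289 [-0.5  0.1 -3. ]
(np.float64(52.41643952522066), array([-3.e-04,  0.e+00, -1.e+00]))
pics/s13.png origin 335 215 scale 12
pics/t13.png origin 250 185 scale 7
0.126 screw px [450. 474.]
0.144 screw px [456. 397.]
0.152 screw px [459. 362.]
0.16 screw px [462. 327.]
0.135 rim front px [383. 393.]
0.153 rim front px [389. 316.]
0.161 rim front px [391. 281.]
0.169 rim front px [394. 245.]
```

View pics/s13.png

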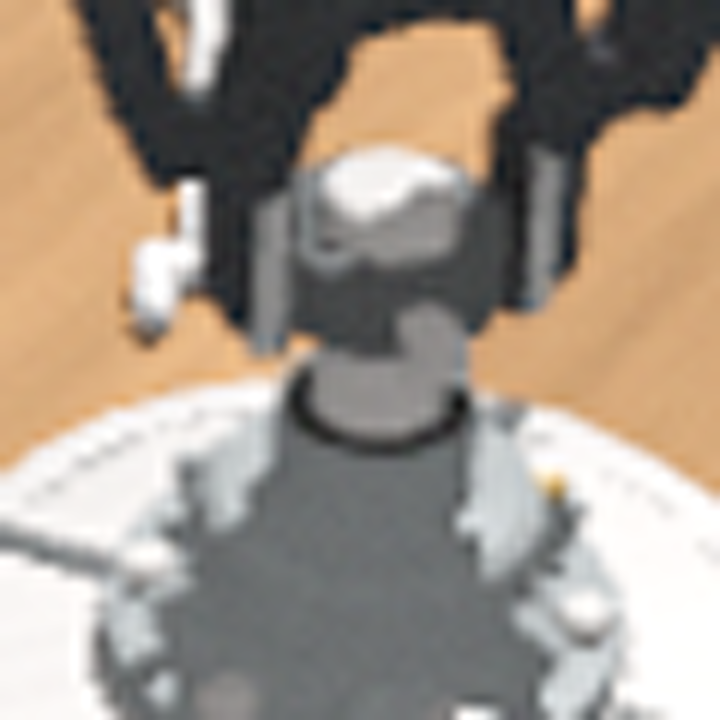

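View pics/w13.png

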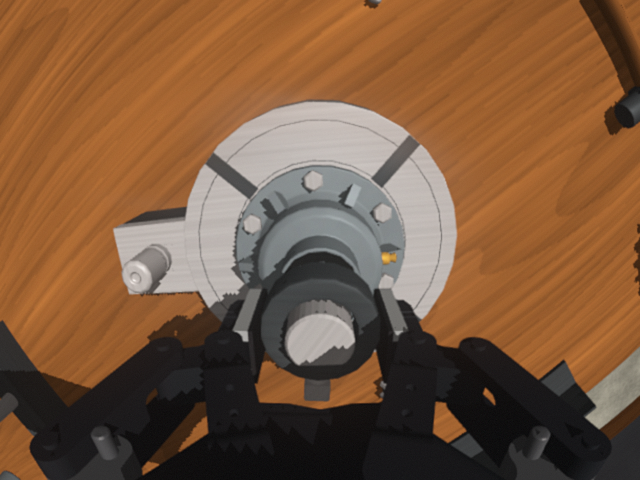

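Run:
```python
from h import *
print(proj('scene',[.5213,-.0053,.09]), proj('scene',[.5213,-.0053,.095]))
crop('pics/s14.png',cv2.imread('pics/s13f.png'),(322,270),50,45,14)
```

```text
[321.09419881 267.03150652] [321.08268399 265.34384554]
pics/s14.png origin 297 247 scale 14
```

View pics/s14.png

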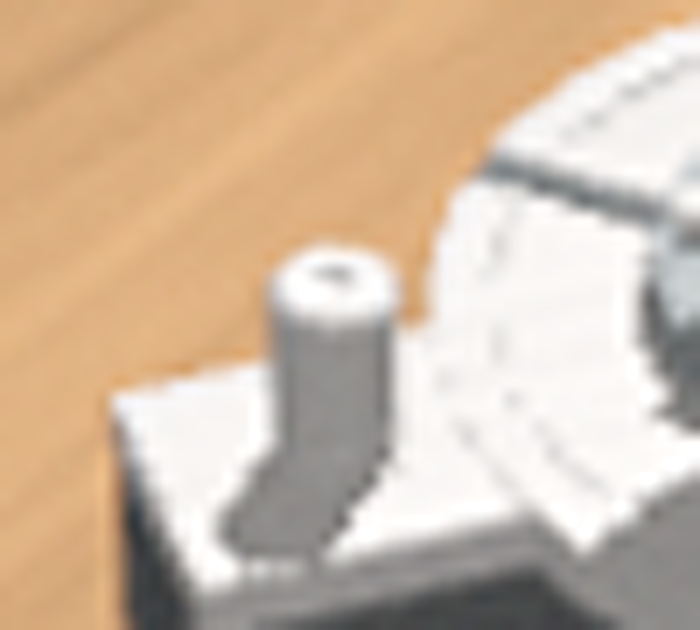

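The pin's top is at scene (320.9, 267.2); fully home predicts (321.1, 267.0), so it is seated. The collar is held at mid-flat height.

Run:
```python
from h import *
s=status.state();print(s['time'],s['ee_pos'],s['gripper_width'],abs(s['qvel']).max());print(env.hand_in())
```

```text
18.225 [0.58170329 0.0886863  0.30863053] 0.04434686172373678 0.00267846569965294
the job is handed in; nothing more can be done
None
```

I finished all three parts and handed the job in at about 18 s of the 59 s allowed. The hand-in gave no verdict, so the figures below come from my own camera and state checks.

- **Lock pin:** I took it from the punch block and dropped it home through the ear into the lug. Its top appears at (320.9, 267.2) in the scene view, against (321.1, 267.0) predicted for fully home. The ear did not visibly move while I turned the shaft.
- **Shaft:** I pinched the flat and turned the shaft about 65.5° clockwise to a facing of about -37.6°. Afterwards the flat and the set screw pointed the same way in the wrist picture. The screw's position put it up to about 2–3° off the flat, while its edges read about 1°. The collar did not visibly shift.
- **Collar:** I gripped it across the screw and raised it about 25 mm. It is held level, with a measured opening of 44 mm, and the arm is nearly still. The screw sits at about mid-flat height: seen at (430, 340) in the crop, against about (434, 343) expected.

- **Checks that disagreed:** Raw screw pixels in the scene view sat about 2 px off prediction, both before and after the lift, which I put down to calibration. One early wrist reading of the pin was about 4 mm off because the arm was still settling, so I repeated it before gripping.
- **Not checked:** I did not measure the other tools at the end. The arm's path kept clear of them.

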